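Pack the marking-out kit into its fitted tray

TASK

Pack the marking-out kit into the green fitted tray: put the grey vee block, the blue ink bottle, the bright ground parallel and the dark oilstone each into the foam insert whose cut-out fits its shape, right way up and right down on the red floor of the cut-out. The amber bottle and the brass bar do not belong to the kit: leave them standing where they are.

Things in the scene. Friction and masses are not known exactly. Their poses are not given: they have to be found in the camera images.
- vee_block: grey ground steel vee block, 46 (x) x 44 (y) x 36 (z) mm, 0.38 kg, loose, standing vee up. Origin: centre of its underside; the vee groove runs along x, z up. Grasp across y (44 mm) or across x (46 mm).
- ink_bottle: blue round bottle of layout ink with a black cap, standing: body 41 mm in diameter and straight up to about 40 mm, cap 24 mm in diameter, 72 mm high in all, 0.09 kg, loose; the cap is fast. Origin: centre of its underside, z up.
- parallel: bright grey ground parallel (steel strip), 11 (x) x 120 (y) x 19 (z) mm, 0.19 kg, loose, standing on its 11 mm wide edge. Origin: centre of its underside, y along its length, z up. Goes into the insert on the same edge, either end first.
- stone: dark grey oilstone, 40 (x) x 125 (y) x 22 (z) mm, 0.26 kg, loose, lying flat. Origin: centre of its underside, y along its length, z up. Goes into the insert flat, either way round.
- vee_insert: square black foam insert with red floor, 73 x 73 x 10 mm, with a square pocket 63 (x) x 62 (y) mm: the place of the vee block (turned any way that fits, vee up). All inserts lie level in the green kit tray (154 x 240 mm, rim 18 mm above the bench; it is fixed and may stand turned), their undersides 3 mm above the bench. Origin: centre of its underside; x, y along its sides, z up. Pocket floor at z = 4 mm, top of the foam at z = 10 mm; pocket centred on the origin. Fixed.
- ink_insert: square black foam insert with red floor, 73 x 73 x 10 mm, with a round pocket 60 mm in diameter: the place of the ink bottle. All inserts lie level in the green kit tray (154 x 240 mm, rim 18 mm above the bench; it is fixed and may stand turned), their undersides 3 mm above the bench. Origin: centre of its underside; x, y along its sides, z up. Pocket floor at z = 4 mm, top of the foam at z = 10 mm; pocket centred on the origin. Fixed.
- parallel_insert: long black foam insert with red floor, 73 (x) x 156 (y) x 10 mm, with a narrow slot 30 (x) x 138 (y) mm: the place of the parallel, its length along y. All inserts lie level in the green kit tray (154 x 240 mm, rim 18 mm above the bench; it is fixed and may stand turned), their undersides 3 mm above the bench. Origin: centre of its underside; x, y along its sides, z up. Pocket floor at z = 4 mm, top of the foam at z = 10 mm; pocket centred on the origin. Fixed.
- oilstone_insert: long black foam insert with red floor, 73 (x) x 156 (y) x 10 mm, with a wide pocket 58 (x) x 143 (y) mm: the place of the oilstone, its length along y. All inserts lie level in the green kit tray (154 x 240 mm, rim 18 mm above the bench; it is fixed and may stand turned), their undersides 3 mm above the bench. Origin: centre of its underside; x, y along its sides, z up. Pocket floor at z = 4 mm, top of the foam at z = 10 mm; pocket centred on the origin. Fixed.
- amber_bottle: look-alike: amber glass bottle with a paper label and a white cap, 41 mm in diameter, 72 mm high, loose, standing. Not part of the kit; stays where it is. Origin: centre of its underside.
- brass_bar: look-alike: yellow brass bar, 11 (x) x 120 (y) x 19 (z) mm, loose, standing on its 11 mm wide edge. Not part of the kit; stays where it is. Origin: centre of its underside, y along its length.
Not all that is in view belongs to the job. What is shaped like the amber_bottle but turquoise is not meant.

How it is judged:
At the end, for the whole second after the job is handed in: Each of the four kit parts rests on the floor of the pocket of its own insert (origin within 14 mm of the pocket's centre, underside no more than 2.5 mm above the pocket floor), upright within 0.12 rad and at rest; the amber bottle and the brass bar stand within 20 mm of where they were (horizontal distance between vee_block and vee_insert below 0.014 m and z of vee_block in the frame of vee_insert between 0.001 and 0.0065 m and angle between each of vee_block, ink_bottle, parallel, stone, amber_bottle, brass_bar's own z axis and vertical below 0.12 rad and linear speed of each of vee_block, ink_bottle, parallel, stone below 0.02 m/s and angular speed of each of vee_block, ink_bottle, parallel, stone below 0.3 rad/s and horizontal distance between ink_bottle and ink_insert below 0.014 m and z of ink_bottle in the frame of ink_insert between 0.001 and 0.0065 m and horizontal distance between parallel and parallel_insert below 0.014 m and z of parallel in the frame of parallel_insert between 0.001 and 0.0065 m and horizontal distance between stone and oilstone_insert below 0.014 m and z of stone in the frame of oilstone_insert between 0.001 and 0.0065 m and distance of each of amber_bottle, brass_bar from where it was at the start of the episode below 0.02 m); the robot touches nothing.
It fails at once if the amber bottle is moved more than 20 mm or tipped over (distance of amber_bottle from where it was at the start of the episode above 0.02 m or angle between amber_bottle's own z axis and vertical above 0.35 rad).
It fails at once if the brass bar is moved more than 20 mm or tipped over (distance of brass_bar from where it was at the start of the episode above 0.02 m or angle between brass_bar's own z axis and vertical above 0.35 rad).
It also fails if it takes over 112 s, if anything falls off the work surface, if the arm or the gripper's body presses on something with over 40 N, if the wrist force passes 120 N, or if a joint passes its speed limit or range.

ROBOT

A 6-joint arm with a two-finger parallel gripper is mounted at the origin on a cart in front of the work surface, level with it; the furniture and walls round the work are solid. World frame = base frame: x ahead of the robot, y to its left, z up, the work surface at z = 0. Lengths are in m, angles in rad, forces in N, time in s.
With the tool pointing down it reaches from about 0.375 to 0.9 m from the base axis. Payload 3.1 kg.
Tool frame: the origin (TCP) lies between the finger pads; the fingertips stand 11 mm ahead of it and the grasp point (between the pads) lies 8 mm behind it (env.tcp_to_tips is the distance from the TCP to the fingertips, in m); z points along the fingers, y is the line along which they close (so a half turn about z gives the same grasp; the last joint's range is limited). The gripper opens to 85 mm and grips with 20 to 120 N. Pads are 22 mm wide; open, the fingers measure 114 mm over their backs; the gripper's body (76 mm by 85 mm) begins 54 mm behind the grasp point. The pads swing forward as they close: fully open they stand 13 mm farther back than shut.
Start: joints at [-0.178, 0.527, 1.433, -0, 1.181, -0.178], TCP at [0.625, 0, 0.242] pointing down, gripper open.
Joint ranges: [-3.08, 3.08], [-0.75, 2.2], [0.22, 2.44], [-1.43, 4.57], [0, 2.65], [-2.85, 2.85]. Speed limits (rad/s): [2.79, 2.79, 3.14, 3.14, 3.14, 3.14].

INTERFACE

Orientations are given as a unit quaternion [w, x, y, z].
In Python, from station import env gives the robot as it stands. The module is installed in compiled form; this text tells all that it offers.
- The arm moves only by the shell command python3 -m jog 'ROWS' [FORCE]. ROWS is JSON, a list of rows, each an object of numbers: "grip": the closure, from -1 (fully open) to 1 (shut); "dx", "dy", "dz": the shift along the world's x, y, z in m; "spin": the turn about the world's z in rad. In form: [{"grip": .., "dx": .., "dy": .., "dz": .., "spin": ..}, ...]. A call has exactly 10 rows; each row shifts and turns the commanded pose from where the row before left it; what a row does not reach is not made up. A row lasts 1/12 s, in which the tool goes at most 41.7 mm and 7.16 degrees, less where a joint would pass 70% of its speed; a pose out of reach is approached as far as the arm can. A call is refused whole if a number of a shift passes 0.0417 or a number of a turn 0.125, either way. A call with a gripper value outside its range is refused whole. The fingers move at their own pace and stop on an object; FORCE is the grip in N (left out, the last holds). Time passes only in rows, so rows that do not move let the fingers close, or fill a call up. It gives the time, the measured TCP pose, the force, the opening and the grip force at its end, in the units of the state.
- env.get_state(): the state, without advancing time (a new reading comes with each control period).
- env.get_image(name): name is "scene" or "side" or "wrist"; returns a dict with "img" (384x512x3 uint8, red, green, blue), "fx", "fy", "cx", "cy" (pixels), "world_to_cam" (4x4, takes a point from world to camera coordinates); the wrist camera has in their place "mount" (4x4, takes a point from camera to tool coordinates, whose origin is the TCP and whose axes are the flange's). Camera axes: x right, y up, looking along -z (the intrinsics and any distortion apply to the point x, -y, -z); pixel columns grow to the right and rows downward; lengths in m; the calibration is good to about 2 mm. A picture is of the moment at which its call begins: read the wrist's pose just before it. There is no depth.
- env.job_done(): hands the job in; it is judged then, once.
The state is a dict: "time_s": time; "q": joint angles; "qd": joint speeds; "joint_torque": joint torques, N m; "position": TCP position; "tcp_rot": TCP orientation; "contact_force": force on the tool from outside, world axes, zero at the start; "wrist_torque": the same for the moment, N m; "grip_width": finger opening in m; "grasp_force": force on a finger pad.
Only numpy, scipy, OpenCV 4.12 (cv2) and the standard library are available. Lean on these libraries where they do the work, as an engineer would, in place of code of your own. Each camera call takes 0.05 s, during which the arm holds its last target. There are 200 camera calls.

## Working session

There is one attempt and no reset: what is moved stays moved. The work goes in short steps, Python scripts to look and compute and a shell command to move; the robot and the scene stay as the last step left them, time stands still between calls to the robot, and variables do not carry over. Pictures are saved under pics/ and viewed, at most 14 in all, crops included, and the job is handed in when it is done.

```bash
ls; mkdir -p pics
cat > h.py <<'E'
import numpy as np,cv2
from station import env
def save(n,f):
    d=env.get_image(n);cv2.imwrite(f'pics/{f}.png',d['img'][:,:,::-1]);d2={k:v for k,v in d.items()};np.save(f'pics/{f}.npy',d2,allow_pickle=True);return d
E
python3 - <<'E'
from h import *
for n in('scene','side','wrist'):
    s=env.get_state();d=save(n,n+'0');print(n,{k:(v if np.isscalar(v) else np.round(v,3).tolist()) for k,v in d.items() if k!='img'})
print(s)
a=np.hstack([cv2.imread(f'pics/{n}0.png') for n in('scene','side')])
E
```

```text
pics
scene {'fx': 392.68006349466236, 'fy': 392.68006349466236, 'cx': 256.679571689335, 'cy': 185.1144708060084, 'world_to_cam': [[0.998, 0.058, -0.008, -0.519], [-0.026, 0.564, 0.825, 0.025], [0.052, -0.824, 0.565, -1.012], [0.0, 0.0, 0.0, 1.0]]}
side {'fx': 359.13139131557045, 'fy': 359.13139131557045, 'cx': 247.9253731771629, 'cy': 195.9139728570378, 'world_to_cam': [[-0.977, -0.212, 0.006, 0.47], [0.184, -0.835, 0.518, -0.155], [-0.105, 0.508, 0.855, -0.784], [0.0, 0.0, 0.0, 1.0]]}
wrist {'fx': 315.6059283866822, 'fy': 315.6059283866822, 'cx': 256.4630312680166, 'cy': 190.14052519602274, 'mount': [[-0.0, 0.956, 0.293, 0.075], [1.0, 0.0, 0.001, 0.0], [0.001, 0.293, -0.956, -0.132], [0.0, 0.0, 0.0, 1.0]]}
{'time_s': 0.1, 'q': array([-1.78498253e-01,  5.28373011e-01,  1.43375710e+00,  2.16887235e-05,
        1.18138414e+00, -1.78497196e-01]), 'qd': array([-0.00046101, -0.00187348, -0.00232371, -0.00038299, -0.00213136,
       -0.00043181]), 'joint_torque': array([ 4.33945943e-04, -4.43301880e+01, -1.78587180e+01, -2.04061280e-04,
        3.88642526e-03,  1.10165692e-05]), 'position': array([6.24393111e-01, 1.45874657e-04, 2.41436988e-01]), 'tcp_rot': array([-7.94937740e-04,  7.07109746e-01,  7.07103163e-01, -5.39728574e-04]), 'contact_force': array([-0.39149303, -0.21354389,  0.00690889]), 'wrist_torque': array([ 0.02381172, -0.02646192,  0.00721876]), 'grasp_force': 0.0, 'grip_width': 0.0853122157862932}
```

View images.

View pics/scene0.png

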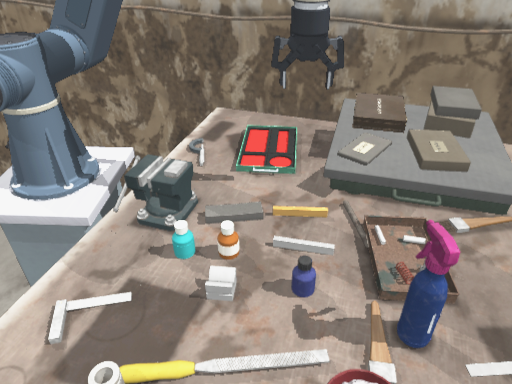

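View pics/side0.png

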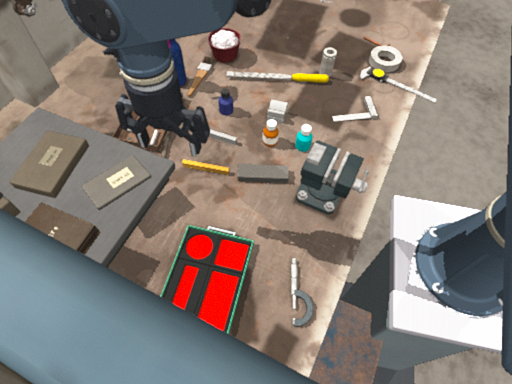

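View pics/wrist0.png

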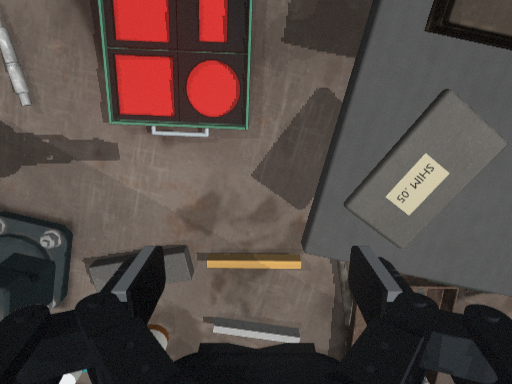

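The scene view shows the vee block at (222,283), the ink bottle at (304,277), the parallel at (304,245), the stone at (235,212), and the tray at (268,148). The look-alikes are amber at (228,240), brass at (300,211) and turquoise at (183,240). The blue spray bottle at (420,310) is also not the one meant. The side view shows the same things. In the tray, robot side (+x to the right in the wrist view), the nearest row is square left, round right, with wide left and slot right behind.

```bash
cat >> h.py <<'E'
from scipy.spatial.transform import Rotation as R
def cam(d,s=None):
    "centre, rotation cam->world"
    if 'mount' in d:
        q=s['tcp_rot'];T=np.eye(4);T[:3,:3]=R.from_quat([q[1],q[2],q[3],q[0]]).as_matrix();T[:3,3]=s['position']
        M=T@np.array(d['mount'])
    else: M=np.linalg.inv(np.array(d['world_to_cam']))
    return M[:3,3],M[:3,:3],d
def rays(c,uv):
    p,Rm,d=c;uv=np.atleast_2d(uv).astype(float)
    v=np.c_[(uv[:,0]-d['cx'])/d['fx'],-(uv[:,1]-d['cy'])/d['fy'],-np.ones(len(uv))]
    return v@Rm.T
def plane(c,uv,z):
    v=rays(c,uv);return c[0]+v*((z-c[0][2])/v[:,2])[:,None]
def tri(obs):
    A=np.zeros((3,3));b=np.zeros(3)
    for c,uv in obs:
        v=rays(c,uv)[0];v/=np.linalg.norm(v);P=np.eye(3)-np.outer(v,v);A+=P;b+=P@c[0]
    x=np.linalg.solve(A,b);return x
def load(f): return np.load(f'pics/{f}.npy',allow_pickle=True).item()
E
python3 - <<'E'
from h import *
print([k for k in load('scene0') if k not in('img',)])
a=cam(load('scene0'));b=cam(load('side0'))
c=cam(load('wrist0'),env.get_state())
P={'vee top':((222,274),(278,104),None),'ink':((304,277),(226,103),None),'cap ink':((305,261),(224,92),None),'parL':((274,242),(213,131),(214,331)),'parR':((333,248),(240,141),(299,338)),'stoneL':((206,212),(288,172),None),'brassL':((274,210),(183,164),(207,264)),'brassR':((327,212),(228,171),(301,265)),'amber cap':((227,227),(272,125),None),'turq':((181,228),(307,130),None)}
for k,v in P.items():
    o=[(x,y) for x,y in zip((a,b,c),v) if y]
    print(k,np.round(tri(o),3),[np.round(plane(x,y,.02)[0,:2],3) for x,y in o])
# red in all views
for n,cc in(('scene0',a),('side0',b),('wrist0',c)):
    h=cv2.cvtColor(cc[2]['img'],cv2.COLOR_RGB2HSV);m=((h[...,0]<6)|(h[...,0]>174))&(h[...,1]>200)&(h[...,2]>180)
    k,l,st,ce=cv2.connectedComponentsWithStats(m.astype(np.uint8))
    for i in range(1,k):
        if st[i,4]>60: print(n,st[i],np.round(ce[i],1),np.round(plane(cc,ce[i],.007)[0],4))
E
```

```text
['fx', 'fy', 'cx', 'cy', 'world_to_cam']
vee top [ 0.478 -0.354  0.042] [array([ 0.477, -0.333]), array([ 0.476, -0.377])]
ink [ 0.62  -0.341  0.028] [array([ 0.623, -0.332]), array([ 0.619, -0.349])]
cap ink [ 0.621 -0.341  0.068] [array([ 0.627, -0.293]), array([ 0.636, -0.39 ])]
parL [ 0.586 -0.234  0.025] [array([ 0.568, -0.245]), array([ 0.628, -0.241]), array([ 0.566, -0.234])]
parR [ 0.641 -0.25   0.005] [array([ 0.682, -0.256]), array([ 0.55 , -0.223]), array([ 0.682, -0.245])]
stoneL [ 0.416 -0.154  0.018] [array([ 0.419, -0.157]), array([ 0.413, -0.153])]
brassL [ 0.598 -0.119  0.033] [array([ 0.566, -0.143]), array([ 0.673, -0.12 ]), array([ 0.561, -0.131])]
brassR [ 0.642 -0.14   0.006] [array([ 0.68 , -0.144]), array([ 0.558, -0.124]), array([ 0.68 , -0.132])]
amber cap [ 0.477 -0.256  0.064] [array([ 0.471, -0.204]), array([ 0.479, -0.296])]
turq [ 0.389 -0.26   0.062] [array([ 0.376, -0.212]), array([ 0.384, -0.299])]
side0 [186 235  27  24 503] [199.2 246.4] [0.5743 0.0799 0.007 ]
side0 [215 240  34  31 737] [231.3 254.5] [0.5001 0.0832 0.007 ]
side0 [173 265  26  44 553] [185.  286.1] [0.5782 0.1723 0.007 ]
side0 [ 198  271   40   59 1429] [218.1 298.9] [0.5039 0.1833 0.007 ]
```

```bash
cat > shot.py <<'E'
import sys
from h import *
f=sys.argv[1];s=env.get_state();d=env.get_image('wrist')
d['s']=s;np.save(f'pics/{f}.npy',d,allow_pickle=True);cv2.imwrite(f'pics/{f}.png',d['img'][:,:,::-1]);print(f,s['time_s'],np.round(s['position'],4))
E
Z='{"grip":-1,"dx":0,"dy":0,"dz":0,"spin":0}'
python3 -m jog '[{"grip":-1,"dx":-0.0085,"dy":0.017,"dz":0.006,"spin":0},{"grip":-1,"dx":-0.0085,"dy":0.017,"dz":0.006,"spin":0},{"grip":-1,"dx":-0.017,"dy":0.034,"dz":0.012,"spin":0},{"grip":-1,"dx":-0.017,"dy":0.034,"dz":0.012,"spin":0},{"grip":-1,"dx":-0.017,"dy":0.034,"dz":0.012,"spin":0},{"grip":-1,"dx":-0.0085,"dy":0.017,"dz":0.006,"spin":0},{"grip":-1,"dx":-0.0085,"dy":0.017,"dz":0.006,"spin":0},{"grip":-1,"dx":0,"dy":0,"dz":0,"spin":0},{"grip":-1,"dx":0,"dy":0,"dz":0,"spin":0},{"grip":-1,"dx":0,"dy":0,"dz":0,"spin":0}]' 40; python3 shot.py t1
python3 -m jog '[{"grip":-1,"dx":0,"dy":-0.01,"dz":0,"spin":0},{"grip":-1,"dx":0,"dy":-0.02,"dz":0,"spin":0},{"grip":-1,"dx":0,"dy":-0.02,"dz":0,"spin":0},{"grip":-1,"dx":0,"dy":-0.02,"dz":0,"spin":0},{"grip":-1,"dx":0,"dy":-0.01,"dz":0,"spin":0},{"grip":-1,"dx":0,"dy":0,"dz":0,"spin":0},{"grip":-1,"dx":0,"dy":0,"dz":0,"spin":0},{"grip":-1,"dx":0,"dy":0,"dz":0,"spin":0},{"grip":-1,"dx":0,"dy":0,"dz":0,"spin":0},{"grip":-1,"dx":0,"dy":0,"dz":0,"spin":0}]' ; python3 shot.py t2
python3 -m jog '[{"grip":-1,"dx":0,"dy":-0.03,"dz":0,"spin":0},{"grip":-1,"dx":0,"dy":-0.04,"dz":0,"spin":0},{"grip":-1,"dx":0,"dy":-0.04,"dz":0,"spin":0},{"grip":-1,"dx":0,"dy":-0.04,"dz":0,"spin":0},{"grip":-1,"dx":0,"dy":-0.04,"dz":0,"spin":0},{"grip":-1,"dx":0,"dy":-0.04,"dz":0,"spin":0},{"grip":-1,"dx":0,"dy":-0.04,"dz":0,"spin":0},{"grip":-1,"dx":0,"dy":-0.04,"dz":0,"spin":0},{"grip":-1,"dx":0,"dy":-0.03,"dz":0,"spin":0},{"grip":-1,"dx":0,"dy":-0.01,"dz":0,"spin":0}]'; python3 -m jog '[{"grip":-1,"dx":0,"dy":0,"dz":0,"spin":0},{"grip":-1,"dx":0,"dy":0,"dz":0,"spin":0},{"grip":-1,"dx":0,"dy":0,"dz":0,"spin":0},{"grip":-1,"dx":0,"dy":0,"dz":0,"spin":0},{"grip":-1,"dx":0,"dy":0,"dz":0,"spin":0},{"grip":-1,"dx":0,"dy":0,"dz":0,"spin":0},{"grip":-1,"dx":0,"dy":0,"dz":0,"spin":0},{"grip":-1,"dx":0,"dy":0,"dz":0,"spin":0},{"grip":-1,"dx":0,"dy":0,"dz":0,"spin":0},{"grip":-1,"dx":0,"dy":0,"dz":0,"spin":0}]'; python3 shot.py o1
python3 -m jog '[{"grip":-1,"dx":0,"dy":-0.01,"dz":0,"spin":0},{"grip":-1,"dx":0,"dy":-0.02,"dz":0,"spin":0},{"grip":-1,"dx":0,"dy":-0.02,"dz":0,"spin":0},{"grip":-1,"dx":0,"dy":-0.02,"dz":0,"spin":0},{"grip":-1,"dx":0,"dy":-0.01,"dz":0,"spin":0},{"grip":-1,"dx":0,"dy":0,"dz":0,"spin":0},{"grip":-1,"dx":0,"dy":0,"dz":0,"spin":0},{"grip":-1,"dx":0,"dy":0,"dz":0,"spin":0},{"grip":-1,"dx":0,"dy":0,"dz":0,"spin":0},{"grip":-1,"dx":0,"dy":0,"dz":0,"spin":0}]' ; python3 shot.py o2
python3 - <<'E'
from h import *
print(env.tcp_to_tips)
cv2.imwrite('pics/m.png',cv2.resize(np.vstack([np.hstack([cv2.imread(f'pics/{n}.png')[:280] for n in r]) for r in(('t1','t2'),('o1','o2'))]),(800,438)))
E
```

```text
time_s: 0.98
position: [0.5401, 0.1695, 0.3019]
tcp_rot: [0.0, 0.707, 0.707, -0.0]
contact_force: [-1.5, -0.7, 0.7]
grip_width: 0.0856
grasp_force: 0.0
t1 0.9833 [0.5401 0.1695 0.3019]
time_s: 1.87
position: [0.5399, 0.0908, 0.3023]
tcp_rot: [-0.0, 0.707, 0.708, 0.0]
contact_force: [-0.3, 0.5, 0.8]
grip_width: 0.0855
grasp_force: 0.0
t2 1.8667 [0.5399 0.0908 0.3023]
time_s: 2.75
position: [0.5403, -0.2645, 0.3022]
tcp_rot: [0.001, 0.708, 0.706, -0.001]
contact_force: [0.9, 0.8, -0.5]
grip_width: 0.0855
grasp_force: 0.0
time_s: 3.58
position: [0.54, -0.2599, 0.3023]
tcp_rot: [0.0, 0.707, 0.707, 0.0]
contact_force: [-1.1, 0.5, 0.5]
grip_width: 0.0851
grasp_force: 0.0
o1 3.5833 [ 0.54   -0.2599  0.3023]
time_s: 4.47
position: [0.5401, -0.3389, 0.3025]
tcp_rot: [-0.0, 0.707, 0.708, 0.0]
contact_force: [-0.2, -0.1, -0.7]
grip_width: 0.0851
grasp_force: 0.0
o2 4.4667 [ 0.5401 -0.3389  0.3025]
0.011
```

View pics/m.png

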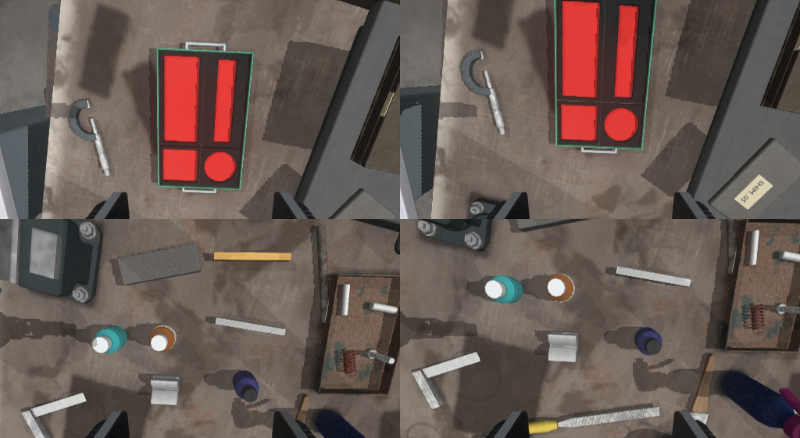

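The montage shows the tray with all four pockets, tilted a few degrees. In o1 the full-picture pixels are: stone (203,58), brass (323,47), parallel (320,137), vee (210,220), ink (313,212). Ink is the blue one, and amber (208,150) and turquoise (140,152) are excluded by colour. Next I measure with masks.

```bash
cat > meas.py <<'E'
from h import *
def blobs(f,kind,roi=None,mn=150):
    d=load(f);c=cam(d,d.get('s'));h=cv2.cvtColor(d['img'],cv2.COLOR_RGB2HSV).astype(int);H,S,V=h[...,0],h[...,1],h[...,2]
    m={'red':((H<8)|(H>172))&(S>150)&(V>110),'blue':(H>105)&(H<140)&(S>110),'bright':(S<30)&(V>125),'stone':(S<38)&(V>60)&(V<125),'brass':(H>12)&(H<28)&(S>130)&(V>150)}[kind].astype(np.uint8)
    if roi: z=np.zeros_like(m);x0,x1,y0,y1=roi;z[y0:y1,x0:x1]=m[y0:y1,x0:x1];m=z
    m=cv2.morphologyEx(m,cv2.MORPH_OPEN,np.ones((3,3),np.uint8))
    out=[]
    for q in cv2.findContours(m,cv2.RETR_EXTERNAL,cv2.CHAIN_APPROX_NONE)[0]:
        if cv2.contourArea(q)>mn: out.append(q[:,0,:])
    return c,out
def rect(c,q,z):
    p=plane(c,q,z)[:,:2]; r=cv2.minAreaRect((p*1000).astype(np.float32)); b=cv2.boxPoints(r)
    e=b[1]-b[0],b[2]-b[1];L=max(e,key=np.linalg.norm);a=np.degrees(np.arctan2(L[1],L[0]))
    return np.round(r[0],1),np.round(sorted(r[1]),1),round((a+90)%180-90,2)
E
python3 - <<'E'
from meas import *
for f in('t1','t2'):
    c,o=blobs(f,'red',mn=500)
    for q in o: print(f,'red',q.mean(0).round(),*rect(c,q,.007))
for f,y in(('o1',0),('o2',0)):
    for k,z in(('bright',.019),('bright',.036),('blue',.04),('brass',.019),('stone',.022)):
        c,o=blobs(f,k,mn=300)
        for q in o:
            M=q.mean(0)
            if 120<M[0]<420 and M[1]<260: print(f,k,z,M.round(),*rect(c,q,z))
E
```

```text
t1 red [281. 212.] [575.4  78.8] [57.2 58.1] 0.01
t1 red [230. 210.] [501.9  82.3] [61.6 62.7] -1.08
t1 red [287. 128.] [580.7 195.9] [ 29.8 138.7] 87.54
t1 red [231. 125.] [506.7 199.1] [ 57.7 143.8] 87.51
t2 red [283. 159.] [575.6  79.5] [57.2 59.2] 0.05
t2 red [228. 156.] [501.8  82.5] [62.4 62.5] -2.52
t2 red [289.  65.] [580.7 195.8] [ 29.7 138.4] 87.54
t2 red [230.  62.] [507.  199.1] [ 57.1 143.6] 87.47
o1 bright 0.019 [210. 220.] [ 473.3 -359.6] [46.7 47.5] -3.05
o1 bright 0.019 [130. 160.] [ 370.1 -269.9] [27.  32.4] 41.39
o1 bright 0.019 [203. 158.] [ 469.2 -267.8] [27.1 28.3] -0.01
o1 bright 0.019 [320. 137.] [ 623.7 -240.1] [ 11.7 119.4] -9.3
o1 bright 0.036 [210. 220.] [ 476.1 -352.4] [44.8 45.5] -3.05
o1 bright 0.036 [130. 160.] [ 377.1 -266.4] [25.9 31.1] 41.39
o1 bright 0.036 [203. 158.] [ 472.1 -264.4] [26.  27.1] -0.01
o1 bright 0.036 [320. 137.] [ 620.3 -237.9] [ 11.2 114.5] -9.3
o1 brass 0.019 [322.  47.] [ 619.9 -132.3] [ 10.  117.8] -0.02
o1 stone 0.022 [204.  57.] [ 475.2 -144. ] [ 40.4 125.6] 9.84
o2 bright 0.019 [269. 254.] [ 554.2 -489.8] [ 19.8 192.7] 8.59
o2 bright 0.019 [206. 164.] [ 474.1 -356.3] [46.9 47.2] -3.15
o2 bright 0.019 [121.  90.] [ 370.4 -259.8] [25.1 32.3] 0.04
o2 bright 0.019 [200.  87.] [ 469.1 -256.7] [26.2 27.8] 0.04
o2 bright 0.019 [324.  73.] [ 623.7 -239.9] [ 11.7 119.3] -9.5
o2 bright 0.036 [269. 254.] [ 553.6 -480.6] [ 19.  184.8] 8.59
o2 bright 0.036 [206. 164.] [ 476.8 -352.5] [45.  45.3] -3.15
o2 bright 0.036 [121.  90.] [ 377.3 -259.9] [24.1 31. ] 0.04
o2 bright 0.036 [200.  87.] [ 472. -257.] [25.1 26.6] 0.04
o2 bright 0.036 [324.  73.] [ 620.3 -240.9] [ 11.2 114.4] -9.5
o2 stone 0.022 [179.   3.] [ 452.4 -167.4] [12.3 74.3] 0.04
```

```bash
python3 - <<'E'
from meas import *
for f in('o1','o2'):
    d=load(f);c=cam(d,d['s']);h=cv2.cvtColor(d['img'],cv2.COLOR_RGB2HSV).astype(int);H,S,V=h[...,0],h[...,1],h[...,2]
    m=((H>110)&(H<140)&(S>90)).astype(np.uint8);m[:,:285]=0;m[:,345:]=0;m[240:]=0
    q=max(cv2.findContours(m,0,cv2.CHAIN_APPROX_NONE)[0],key=cv2.contourArea)[:,0,:]
    print(f,q.min(0),q.max(0),[np.round(rect(c,q,z)[0],1).tolist()+np.round(rect(c,q,z)[1],1).tolist() for z in(0,.02,.04)], h[212,313])
E
python3 -m jog '[{"grip":-1,"dx":-0.0085,"dy":-0.0035,"dz":-0.01,"spin":-0.052},{"grip":-1,"dx":-0.015,"dy":-0.005,"dz":-0.02,"spin":0},{"grip":-1,"dx":-0.02,"dy":-0.005,"dz":-0.03,"spin":0},{"grip":-1,"dx":-0.02,"dy":0,"dz":-0.03,"spin":0},{"grip":-1,"dx":0,"dy":0,"dz":-0.04,"spin":0},{"grip":-1,"dx":0,"dy":0,"dz":-0.04,"spin":0},{"grip":-1,"dx":0,"dy":0,"dz":-0.03,"spin":0},{"grip":-1,"dx":0,"dy":0,"dz":-0.01,"spin":0},{"grip":-1,"dx":0,"dy":0,"dz":0,"spin":0},{"grip":-1,"dx":0,"dy":0,"dz":0,"spin":0}]' 60; python3 shot.py v1
```

```text
o1 [301 202] [330 227] [[626.0, -353.9, 36.5, 43.0], [622.0, -346.1, 34.8, 41.0], [618.1, -338.4, 33.1, 39.0]] [117  92  64]
o2 [304 140] [334 166] [[625.3, -342.0, 33.0, 42.9], [621.4, -338.5, 31.5, 41.0], [617.5, -334.9, 30.0, 39.0]] [ 9 54 81]
time_s: 5.35
position: [0.4772, -0.3537, 0.093]
tcp_rot: [0.0, 0.725, 0.689, 0.0]
contact_force: [0.6, -0.1, 1.4]
grip_width: 0.0855
grasp_force: 0.0
v1 5.35 [ 0.4772 -0.3537  0.093 ]
```

View pics/v1.png

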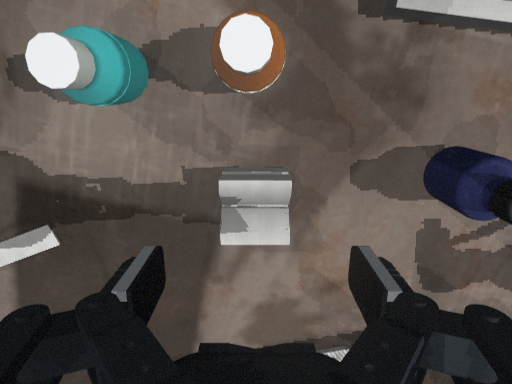

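The close-up shows the vee block at (255,208), centred between the fingers and square to them. Descend and grip.

```bash
python3 -m jog '[{"grip":-1,"dx":-0.0005,"dy":0.001,"dz":-0.015,"spin":0},{"grip":-1,"dx":0,"dy":0,"dz":-0.025,"spin":0},{"grip":-1,"dx":0,"dy":0,"dz":-0.02,"spin":0},{"grip":-1,"dx":0,"dy":0,"dz":-0.0115,"spin":0},{"grip":-1,"dx":0,"dy":0,"dz":0,"spin":0},{"grip":1,"dx":0,"dy":0,"dz":0,"spin":0},{"grip":1,"dx":0,"dy":0,"dz":0,"spin":0},{"grip":1,"dx":0,"dy":0,"dz":0,"spin":0},{"grip":1,"dx":0,"dy":0,"dz":0,"spin":0},{"grip":1,"dx":0,"dy":0,"dz":0,"spin":0}]' 60
python3 -m jog '[{"grip":1,"dx":0,"dy":0,"dz":0,"spin":0},{"grip":1,"dx":0,"dy":0,"dz":0,"spin":0},{"grip":1,"dx":0,"dy":0,"dz":0.01,"spin":0},{"grip":1,"dx":0,"dy":0,"dz":0.03,"spin":0},{"grip":1,"dx":0,"dy":0,"dz":0.04,"spin":0},{"grip":1,"dx":0,"dy":0,"dz":0.04,"spin":0},{"grip":1,"dx":0,"dy":0,"dz":0.03,"spin":0},{"grip":1,"dx":0,"dy":0,"dz":0.01,"spin":0},{"grip":1,"dx":0,"dy":0,"dz":0,"spin":0},{"grip":1,"dx":0,"dy":0,"dz":0,"spin":0}]'; python3 shot.py v2
```

```text
time_s: 6.23
position: [0.4769, -0.3534, 0.0227]
tcp_rot: [0.002, 0.725, 0.689, -0.0]
contact_force: [-0.3, 0.4, 6.5]
grip_width: 0.0443
grasp_force: 63.9
time_s: 7.07
position: [0.4752, -0.3516, 0.18]
tcp_rot: [-0.001, 0.725, 0.689, -0.0]
contact_force: [-0.1, 0.5, -5.3]
grip_width: 0.0441
grasp_force: 63.4
v2 7.0667 [ 0.4752 -0.3516  0.18  ]
```

```bash
python3 -m jog '[{"grip":1,"dx":0,"dy":0.013,"dz":0,"spin":0},{"grip":1,"dx":0.0025,"dy":0.03,"dz":0,"spin":0},{"grip":1,"dx":0.003,"dy":0.04,"dz":0,"spin":0},{"grip":1,"dx":0.003,"dy":0.04,"dz":0,"spin":0},{"grip":1,"dx":0.003,"dy":0.04,"dz":0,"spin":0},{"grip":1,"dx":0.003,"dy":0.04,"dz":0,"spin":0},{"grip":1,"dx":0.003,"dy":0.04,"dz":0,"spin":0},{"grip":1,"dx":0.003,"dy":0.04,"dz":0,"spin":0},{"grip":1,"dx":0.003,"dy":0.04,"dz":0,"spin":0},{"grip":1,"dx":0.003,"dy":0.04,"dz":0,"spin":0}]'
python3 -m jog '[{"grip":1,"dx":0,"dy":0.04,"dz":0,"spin":0},{"grip":1,"dx":0,"dy":0.02,"dz":-0.01,"spin":0.008},{"grip":1,"dx":0,"dy":0.01,"dz":-0.02,"spin":0},{"grip":1,"dx":0,"dy":0,"dz":-0.03,"spin":0},{"grip":1,"dx":0,"dy":0,"dz":-0.03,"spin":0},{"grip":1,"dx":0,"dy":0,"dz":-0.02,"spin":0},{"grip":1,"dx":0,"dy":0,"dz":-0.01,"spin":0},{"grip":1,"dx":0,"dy":0,"dz":0,"spin":0},{"grip":1,"dx":0,"dy":0,"dz":0,"spin":0},{"grip":1,"dx":0,"dy":0,"dz":0,"spin":0}]'
```

```text
time_s: 7.95
position: [0.5001, 0.0134, 0.1787]
tcp_rot: [-0.002, 0.725, 0.688, -0.001]
contact_force: [1.7, -0.1, -4.8]
grip_width: 0.0444
grasp_force: 63.4
time_s: 8.78
position: [0.503, 0.0806, 0.0613]
tcp_rot: [0.0, 0.723, 0.691, 0.0]
contact_force: [0.0, 0.4, -4.9]
grip_width: 0.0446
grasp_force: 63.3
```

```bash
python3 -m jog '[{"grip":1,"dx":-0.001,"dy":0.001,"dz":-0.01,"spin":0},{"grip":1,"dx":0,"dy":0,"dz":-0.01,"spin":0},{"grip":1,"dx":0,"dy":0,"dz":-0.005,"spin":0},{"grip":1,"dx":0,"dy":0,"dz":-0.003,"spin":0},{"grip":1,"dx":0,"dy":0,"dz":-0.002,"spin":0},{"grip":1,"dx":0,"dy":0,"dz":-0.001,"spin":0},{"grip":1,"dx":0,"dy":0,"dz":0,"spin":0},{"grip":1,"dx":0,"dy":0,"dz":0,"spin":0},{"grip":1,"dx":0,"dy":0,"dz":0,"spin":0},{"grip":1,"dx":0,"dy":0,"dz":0,"spin":0}]'
```

```text
time_s: 9.62
position: [0.5017, 0.0815, 0.0299]
tcp_rot: [0.0, 0.723, 0.691, 0.0]
contact_force: [-0.5, -0.2, -4.5]
grip_width: 0.0444
grasp_force: 63.4
```

```bash
python3 -m jog '[{"grip":1,"dx":0,"dy":0,"dz":-0.001,"spin":0},{"grip":1,"dx":0,"dy":0,"dz":0,"spin":0},{"grip":-0.27,"dx":0,"dy":0,"dz":0,"spin":0},{"grip":-0.27,"dx":0,"dy":0,"dz":0,"spin":0},{"grip":-0.27,"dx":0,"dy":0,"dz":0,"spin":0},{"grip":-0.27,"dx":0,"dy":0,"dz":0.005,"spin":0},{"grip":-0.27,"dx":0,"dy":0,"dz":0.02,"spin":0},{"grip":-0.27,"dx":0,"dy":0,"dz":0.04,"spin":0},{"grip":-0.27,"dx":0,"dy":0,"dz":0.04,"spin":0},{"grip":-0.27,"dx":0,"dy":0,"dz":0.04,"spin":0}]'
python3 -m jog '[{"grip":-1,"dx":0.01,"dy":-0.03,"dz":0.04,"spin":0},{"grip":-1,"dx":0.01,"dy":-0.0385,"dz":0,"spin":0},{"grip":-1,"dx":0.011,"dy":-0.039,"dz":0,"spin":0},{"grip":-1,"dx":0.011,"dy":-0.039,"dz":0,"spin":0},{"grip":-1,"dx":0.011,"dy":-0.039,"dz":0,"spin":0},{"grip":-1,"dx":0.011,"dy":-0.039,"dz":0,"spin":0},{"grip":-1,"dx":0.011,"dy":-0.039,"dz":0,"spin":0},{"grip":-1,"dx":0.011,"dy":-0.039,"dz":0,"spin":0},{"grip":-1,"dx":0.011,"dy":-0.039,"dz":0,"spin":0},{"grip":-1,"dx":0.011,"dy":-0.039,"dz":0,"spin":0}]'
python3 -m jog '[{"grip":-1,"dx":0.011,"dy":-0.028,"dz":0,"spin":0},{"grip":-1,"dx":0,"dy":-0.015,"dz":-0.01,"spin":0},{"grip":-1,"dx":0,"dy":0,"dz":-0.02,"spin":0},{"grip":-1,"dx":0,"dy":0,"dz":-0.02,"spin":0},{"grip":-1,"dx":0,"dy":0,"dz":-0.01,"spin":0},{"grip":-1,"dx":0,"dy":0,"dz":0,"spin":0},{"grip":-1,"dx":0,"dy":0,"dz":0,"spin":0},{"grip":-1,"dx":0,"dy":0,"dz":0,"spin":0},{"grip":-1,"dx":0,"dy":0,"dz":0,"spin":0},{"grip":-1,"dx":0,"dy":0,"dz":0,"spin":0}]'; python3 shot.py i1
python3 - <<'E'
from h import *
i=[cv2.imread('pics/i1.png')]
d=save('side','s1');i.append(cv2.imread('pics/s1.png'))
cv2.imwrite('pics/m2.png',cv2.resize(np.hstack(i),(800,300)))
E
```

```text
time_s: 10.45
position: [0.5008, 0.0815, 0.1753]
tcp_rot: [-0.001, 0.723, 0.691, -0.001]
contact_force: [1.2, 0.4, 0.4]
grip_width: 0.054
grasp_force: 0.0
time_s: 11.28
position: [0.6075, -0.2954, 0.2067]
tcp_rot: [-0.0, 0.723, 0.691, 0.0]
contact_force: [1.0, 0.0, 0.0]
grip_width: 0.0853
grasp_force: 0.0
time_s: 12.12
position: [0.6194, -0.3366, 0.1481]
tcp_rot: [0.001, 0.722, 0.692, 0.0]
contact_force: [-0.1, -0.6, -0.5]
grip_width: 0.0856
grasp_force: 0.0
i1 12.1167 [ 0.6194 -0.3366  0.1481]
```

View pics/m2.png

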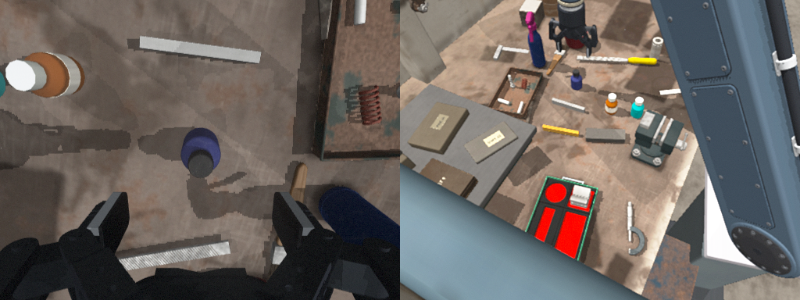

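Left: the ink bottle is at (257,190) with the cap at (258,209), and a brush handle at (384,230) and the spray bottle at (435,280) lie to the right. Right: the vee block sits in its pocket.

Run:
```python
from h import *
d=load('i1');c=cam(d,d['s']);h=cv2.cvtColor(d['img'],cv2.COLOR_RGB2HSV).astype(int);H,S,V=h[...,0],h[...,1],h[...,2]
m=((H>110)&(H<140)&(S>90)).astype(np.uint8);m[:,:215]=0;m[:,300:]=0;m[240:]=0
q=max(cv2.findContours(m,0,cv2.CHAIN_APPROX_NONE)[0],key=cv2.contourArea)[:,0,:]
print(q.min(0),q.max(0))
w=q[:,1]<185; (x,y),r=cv2.minEnclosingCircle(q[w]);print(x,y,r)
for z in(.0,.035,.04): print(z,plane(c,[[x,q[:,1].min()],[q[:,0].min(),185],[q[:,0].max(),185]],z).round(4).tolist())
print('cap',plane(c,[258,209],.072)); print(plane(c,[[384,230],[435,280],[410,270]],.0).round(3), plane(c,[[384,230],[435,280],[410,260]],.1).round(3))
```

```text
[232 171] [281 215]
258.0 183.5 21.00605010986328
0.0 [[0.6213, -0.3299, 0.0], [0.5968, -0.3421, 0.0], [0.642, -0.3441, 0.0]]
0.035 [[0.6214, -0.3214, 0.035], [0.6, -0.3321, 0.035], [0.6395, -0.3338, 0.035]]
0.04 [[0.6215, -0.3202, 0.04], [0.6004, -0.3306, 0.04], [0.6392, -0.3323, 0.04]]
cap [[ 0.62043246 -0.33975959  0.072     ]]
[[ 0.74  -0.394  0.   ]
 [ 0.797 -0.452  0.   ]
 [ 0.77  -0.439  0.   ]] [[ 0.698 -0.347  0.1  ]
 [ 0.734 -0.384  0.1  ]
 [ 0.716 -0.368  0.1  ]]
```

```bash
python3 -m jog '[{"grip":-1,"dx":0.001,"dy":-0.004,"dz":-0.0155,"spin":0},{"grip":-1,"dx":0,"dy":0,"dz":-0.03,"spin":0},{"grip":-1,"dx":0,"dy":0,"dz":-0.03,"spin":0},{"grip":-1,"dx":0,"dy":0,"dz":-0.03,"spin":0},{"grip":-1,"dx":0,"dy":0,"dz":-0.02,"spin":0},{"grip":-1,"dx":0,"dy":0,"dz":0,"spin":0},{"grip":-1,"dx":0,"dy":0,"dz":0,"spin":0},{"grip":1,"dx":0,"dy":0,"dz":0,"spin":0},{"grip":1,"dx":0,"dy":0,"dz":0,"spin":0},{"grip":1,"dx":0,"dy":0,"dz":0,"spin":0}]' 40
python3 -m jog '[{"grip":1,"dx":0,"dy":0,"dz":0,"spin":0},{"grip":1,"dx":0,"dy":0,"dz":0,"spin":0},{"grip":1,"dx":0,"dy":0,"dz":0,"spin":0},{"grip":1,"dx":0,"dy":0,"dz":0.01,"spin":0},{"grip":1,"dx":0,"dy":0,"dz":0.03,"spin":0},{"grip":1,"dx":0,"dy":0,"dz":0.04,"spin":0},{"grip":1,"dx":0,"dy":0,"dz":0.04,"spin":0},{"grip":1,"dx":0,"dy":0,"dz":0.03,"spin":0},{"grip":1,"dx":0,"dy":0,"dz":0.01,"spin":0},{"grip":1,"dx":0,"dy":0,"dz":0,"spin":0}]'
```

```text
time_s: 13.05
position: [0.6208, -0.3414, 0.0232]
tcp_rot: [0.002, 0.722, 0.691, 0.0]
contact_force: [0.6, 0.4, 0.6]
grip_width: 0.0515
grasp_force: 0.0
time_s: 13.88
position: [0.6214, -0.3416, 0.1855]
tcp_rot: [0.004, 0.722, 0.691, 0.001]
contact_force: [-0.0, 0.1, -0.3]
grip_width: 0.0393
grasp_force: 40.6
```

```bash
python3 -m jog '[{"grip":1,"dx":0,"dy":0.01,"dz":0,"spin":0},{"grip":1,"dx":-0.005,"dy":0.03,"dz":0,"spin":0},{"grip":1,"dx":-0.005,"dy":0.04,"dz":0,"spin":0},{"grip":1,"dx":-0.005,"dy":0.04,"dz":0,"spin":0},{"grip":1,"dx":-0.005,"dy":0.04,"dz":0,"spin":0},{"grip":1,"dx":-0.005,"dy":0.04,"dz":0,"spin":0},{"grip":1,"dx":-0.005,"dy":0.04,"dz":0,"spin":0},{"grip":1,"dx":-0.005,"dy":0.04,"dz":0,"spin":0},{"grip":1,"dx":-0.005,"dy":0.04,"dz":0,"spin":0},{"grip":1,"dx":-0.005,"dy":0.04,"dz":0,"spin":0}]'
python3 -m jog '[{"grip":1,"dx":0,"dy":0.03,"dz":0,"spin":0},{"grip":1,"dx":0,"dy":0.02,"dz":-0.01,"spin":0},{"grip":1,"dx":0,"dy":0.01,"dz":-0.02,"spin":0},{"grip":1,"dx":0,"dy":0,"dz":-0.03,"spin":0},{"grip":1,"dx":0,"dy":0,"dz":-0.03,"spin":0},{"grip":1,"dx":0,"dy":0,"dz":-0.02,"spin":0},{"grip":1,"dx":0,"dy":0,"dz":-0.01,"spin":0},{"grip":1,"dx":0,"dy":0,"dz":0,"spin":0},{"grip":1,"dx":0,"dy":0,"dz":0,"spin":0},{"grip":1,"dx":0,"dy":0,"dz":0,"spin":0}]'
```

```text
time_s: 14.72
position: [0.5713, 0.0224, 0.1778]
tcp_rot: [-0.003, 0.723, 0.691, -0.002]
contact_force: [0.4, -0.7, -1.0]
grip_width: 0.0391
grasp_force: 40.5
time_s: 15.55
position: [0.5749, 0.0795, 0.0614]
tcp_rot: [0.0, 0.723, 0.691, 0.0]
contact_force: [0.1, 0.9, 0.0]
grip_width: 0.0392
grasp_force: 40.6
```

```bash
python3 -m jog '[{"grip":1,"dx":0,"dy":0,"dz":-0.01,"spin":0},{"grip":1,"dx":0,"dy":0,"dz":-0.01,"spin":0},{"grip":1,"dx":0,"dy":0,"dz":-0.006,"spin":0},{"grip":1,"dx":0,"dy":0,"dz":-0.003,"spin":0},{"grip":1,"dx":0,"dy":0,"dz":-0.002,"spin":0},{"grip":1,"dx":0,"dy":0,"dz":-0.001,"spin":0},{"grip":1,"dx":0,"dy":0,"dz":0,"spin":0},{"grip":1,"dx":0,"dy":0,"dz":0,"spin":0},{"grip":1,"dx":0,"dy":0,"dz":0,"spin":0},{"grip":1,"dx":0,"dy":0,"dz":0,"spin":0}]'
python3 -m jog '[{"grip":-0.15,"dx":0,"dy":0,"dz":0,"spin":0},{"grip":-0.15,"dx":0,"dy":0,"dz":0,"spin":0},{"grip":-0.15,"dx":0,"dy":0,"dz":0,"spin":0},{"grip":-0.15,"dx":0,"dy":0,"dz":0.005,"spin":0},{"grip":-0.15,"dx":0,"dy":0,"dz":0.02,"spin":0},{"grip":-0.15,"dx":0,"dy":0,"dz":0.04,"spin":0},{"grip":-0.15,"dx":0,"dy":0,"dz":0.04,"spin":0},{"grip":-0.15,"dx":0,"dy":0,"dz":0.04,"spin":0},{"grip":-0.15,"dx":0,"dy":0,"dz":0.02,"spin":0},{"grip":-0.15,"dx":0,"dy":0,"dz":0.005,"spin":0}]'
python3 -m jog '[{"grip":-0.9,"dx":-0.01,"dy":-0.0235,"dz":0,"spin":-0.125},{"grip":-0.9,"dx":-0.01,"dy":-0.025,"dz":0,"spin":-0.125},{"grip":-0.9,"dx":-0.01,"dy":-0.025,"dz":0,"spin":-0.125},{"grip":-0.9,"dx":-0.01,"dy":-0.025,"dz":0,"spin":-0.125},{"grip":-0.9,"dx":-0.01,"dy":-0.025,"dz":0,"spin":-0.125},{"grip":-0.9,"dx":-0.01,"dy":-0.025,"dz":0,"spin":-0.125},{"grip":-0.9,"dx":-0.01,"dy":-0.025,"dz":0,"spin":-0.125},{"grip":-0.9,"dx":-0.01,"dy":-0.025,"dz":0,"spin":-0.125},{"grip":-0.9,"dx":-0.01,"dy":-0.015,"dz":0,"spin":-0.125},{"grip":-0.9,"dx":-0.01,"dy":-0.01,"dz":0,"spin":-0.125}]'
python3 -m jog '[{"grip":-0.9,"dx":0,"dy":0,"dz":-0.01,"spin":-0.105},{"grip":-0.9,"dx":0,"dy":0,"dz":-0.02,"spin":0},{"grip":-0.9,"dx":0,"dy":0,"dz":-0.03,"spin":0},{"grip":-0.9,"dx":0,"dy":0,"dz":-0.02,"spin":0},{"grip":-0.9,"dx":0,"dy":0,"dz":-0.01,"spin":0},{"grip":-0.9,"dx":0,"dy":0,"dz":0,"spin":0},{"grip":-0.9,"dx":0,"dy":0,"dz":0,"spin":0},{"grip":-0.9,"dx":0,"dy":0,"dz":0,"spin":0},{"grip":-0.9,"dx":0,"dy":0,"dz":0,"spin":0},{"grip":-0.9,"dx":0,"dy":0,"dz":0,"spin":0}]'; python3 shot.py st1
python3 - <<'E'
from h import *
i=[cv2.imread('pics/st1.png')]
d=save('side','s2');i.append(cv2.imread('pics/s2.png'))
cv2.imwrite('pics/m3.png',cv2.resize(np.hstack(i),(800,300)))
E
```

```text
time_s: 16.38
position: [0.5741, 0.0795, 0.0301]
tcp_rot: [-0.0, 0.722, 0.691, -0.0]
contact_force: [-2.4, -0.6, 7.1]
grip_width: 0.0392
grasp_force: 41.4
time_s: 17.22
position: [0.5775, 0.0795, 0.2042]
tcp_rot: [0.004, 0.722, 0.691, 0.003]
contact_force: [1.2, 0.7, 0.3]
grip_width: 0.0493
grasp_force: 0.0
time_s: 18.05
position: [0.4737, -0.1457, 0.1982]
tcp_rot: [-0.0, 0.991, 0.134, -0.001]
contact_force: [0.6, 0.1, 0.2]
grip_width: 0.0807
grasp_force: 0.0
time_s: 18.88
position: [0.4754, -0.1443, 0.1101]
tcp_rot: [0.001, 0.996, 0.086, 0.001]
contact_force: [0.5, -0.9, 0.6]
grip_width: 0.0806
grasp_force: 0.0
st1 18.8833 [ 0.4754 -0.1443  0.1101]
```

View pics/m3.png

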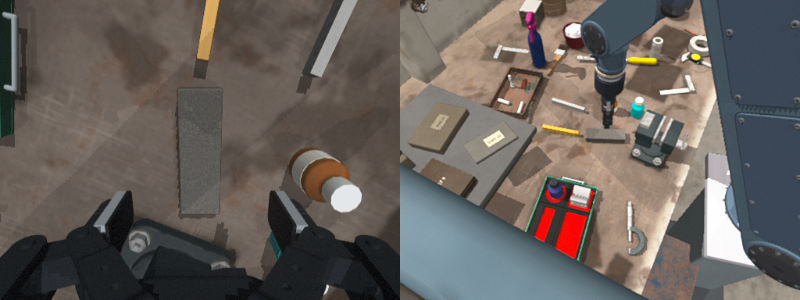

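The stone is at about (255,192) in st1, straight between the fingers, and amber at (410,225) stays clear. The ink stands in the round pocket. I check the vise clearance before going down.

Run:
```python
from meas import *
d=load('o1');c=cam(d,d['s'])
print(plane(c,[[128,45],[118,75],[88,20],[85,75]],.03).round(3).tolist());print(plane(c,[[128,45],[118,75],[88,20],[85,75]],.09).round(3).tolist())
c,o=blobs('st1','stone',(200,300,90,290))
for q in o: print(q.min(0),q.max(0),*rect(c,q,.022))
d=load('scene0');a=cam(d);print(plane(a,[[196,210],[192,165]],.1).round(3),plane(a,[[196,210],[192,165]],.0).round(3))
```

```text
[[0.389, -0.131, 0.03], [0.373, -0.164, 0.03], [0.346, -0.105, 0.03], [0.333, -0.164, 0.03]]
[[0.411, -0.139, 0.09], [0.398, -0.167, 0.09], [0.375, -0.117, 0.09], [0.364, -0.167, 0.09]]
[227 111] [284 276] [ 475.1 -144.3] [ 40.1 127.5] 9.98
[[ 0.423 -0.252  0.1  ]
 [ 0.385 -0.094  0.1  ]] [[ 0.39  -0.126  0.   ]
 [ 0.343  0.067 -0.   ]]
```

```bash
python3 -m jog '[{"grip":-0.9,"dx":0,"dy":0,"dz":-0.0135,"spin":0},{"grip":-0.9,"dx":0,"dy":0,"dz":-0.03,"spin":0},{"grip":-0.9,"dx":0,"dy":0,"dz":-0.03,"spin":0},{"grip":-0.9,"dx":0,"dy":0,"dz":-0.015,"spin":0},{"grip":-0.9,"dx":0,"dy":0,"dz":-0.005,"spin":0},{"grip":-0.9,"dx":0,"dy":0,"dz":0,"spin":0},{"grip":1,"dx":0,"dy":0,"dz":0,"spin":0},{"grip":1,"dx":0,"dy":0,"dz":0,"spin":0},{"grip":1,"dx":0,"dy":0,"dz":0,"spin":0},{"grip":1,"dx":0,"dy":0,"dz":0,"spin":0}]' 60
python3 -m jog '[{"grip":1,"dx":0,"dy":0,"dz":0,"spin":0},{"grip":1,"dx":0,"dy":0,"dz":0,"spin":0},{"grip":1,"dx":0,"dy":0,"dz":0,"spin":0},{"grip":1,"dx":0,"dy":0,"dz":0,"spin":0},{"grip":1,"dx":0,"dy":0,"dz":0.01,"spin":0},{"grip":1,"dx":0,"dy":0,"dz":0.03,"spin":0},{"grip":1,"dx":0,"dy":0,"dz":0.04,"spin":0},{"grip":1,"dx":0,"dy":0,"dz":0.04,"spin":0},{"grip":1,"dx":0,"dy":0,"dz":0.03,"spin":0},{"grip":1,"dx":0,"dy":0,"dz":0.01,"spin":0}]'
```

```text
time_s: 19.82
position: [0.4755, -0.1444, 0.017]
tcp_rot: [0.001, 0.996, 0.086, 0.001]
contact_force: [0.3, 0.6, 0.8]
grip_width: 0.0391
grasp_force: 61.6
time_s: 20.65
position: [0.4765, -0.1448, 0.1808]
tcp_rot: [0.003, 0.996, 0.086, 0.004]
contact_force: [1.1, 0.6, -3.4]
grip_width: 0.0388
grasp_force: 62.0
```

```bash
python3 -m jog '[{"grip":1,"dx":0.0035,"dy":0.013,"dz":0,"spin":0.1},{"grip":1,"dx":0.003,"dy":0.03,"dz":0,"spin":0.12},{"grip":1,"dx":0.003,"dy":0.04,"dz":0,"spin":0.12},{"grip":1,"dx":0.003,"dy":0.04,"dz":0,"spin":0.12},{"grip":1,"dx":0.003,"dy":0.04,"dz":0,"spin":0.12},{"grip":1,"dx":0.003,"dy":0.04,"dz":0,"spin":0.12},{"grip":1,"dx":0.003,"dy":0.04,"dz":0,"spin":0.12},{"grip":1,"dx":0.003,"dy":0.04,"dz":0,"spin":0.12},{"grip":1,"dx":0.003,"dy":0.03,"dz":0,"spin":0.12},{"grip":1,"dx":0.003,"dy":0.02,"dz":0,"spin":0.12}]'
python3 -m jog '[{"grip":1,"dx":0.003,"dy":0.01,"dz":0,"spin":0.12},{"grip":1,"dx":0,"dy":0,"dz":0,"spin":0.054},{"grip":1,"dx":0,"dy":0,"dz":-0.01,"spin":0},{"grip":1,"dx":0,"dy":0,"dz":-0.03,"spin":0},{"grip":1,"dx":0,"dy":0,"dz":-0.04,"spin":0},{"grip":1,"dx":0,"dy":0,"dz":-0.03,"spin":0},{"grip":1,"dx":0,"dy":0,"dz":-0.01,"spin":0},{"grip":1,"dx":0,"dy":0,"dz":0,"spin":0},{"grip":1,"dx":0,"dy":0,"dz":0,"spin":0},{"grip":1,"dx":0,"dy":0,"dz":0,"spin":0}]'; python3 shot.py st2
```

```text
time_s: 21.48
position: [0.5039, 0.1922, 0.1762]
tcp_rot: [-0.0, 0.777, 0.629, 0.0]
contact_force: [-0.2, -0.6, -3.5]
grip_width: 0.0388
grasp_force: 61.8
time_s: 22.32
position: [0.5095, 0.199, 0.057]
tcp_rot: [0.001, 0.723, 0.691, 0.001]
contact_force: [1.0, 1.1, -2.3]
grip_width: 0.039
grasp_force: 61.8
st2 22.3167 [0.5095 0.199  0.057 ]
```

```bash
python3 -m jog '[{"grip":1,"dx":0,"dy":0,"dz":-0.01,"spin":0},{"grip":1,"dx":0,"dy":0,"dz":-0.01,"spin":0},{"grip":1,"dx":0,"dy":0,"dz":-0.006,"spin":0},{"grip":1,"dx":0,"dy":0,"dz":-0.004,"spin":0},{"grip":1,"dx":0,"dy":0,"dz":-0.002,"spin":0},{"grip":1,"dx":0,"dy":0,"dz":-0.001,"spin":0},{"grip":1,"dx":0,"dy":0,"dz":0,"spin":0},{"grip":1,"dx":0,"dy":0,"dz":0,"spin":0},{"grip":1,"dx":0,"dy":0,"dz":0,"spin":0},{"grip":1,"dx":0,"dy":0,"dz":0,"spin":0}]'
```

```text
time_s: 23.2
position: [0.5076, 0.1989, 0.024]
tcp_rot: [-0.0, 0.723, 0.691, -0.0]
contact_force: [-3.4, -1.4, 12.1]
grip_width: 0.0387
grasp_force: 63.6
```

```bash
python3 -m jog '[{"grip":-0.06,"dx":0,"dy":0,"dz":0,"spin":0},{"grip":-0.06,"dx":0,"dy":0,"dz":0,"spin":0},{"grip":-0.06,"dx":0,"dy":0,"dz":0,"spin":0},{"grip":-0.06,"dx":0,"dy":0,"dz":0.005,"spin":0},{"grip":-0.06,"dx":0,"dy":0,"dz":0.02,"spin":0},{"grip":-0.06,"dx":0,"dy":0,"dz":0.04,"spin":0},{"grip":-0.06,"dx":0,"dy":0,"dz":0.04,"spin":0},{"grip":-0.06,"dx":0,"dy":0,"dz":0.04,"spin":0},{"grip":-0.06,"dx":0,"dy":0,"dz":0.02,"spin":0},{"grip":-0.06,"dx":0,"dy":0,"dz":0.005,"spin":0}]'
python3 -m jog '[{"grip":-0.9,"dx":0.01,"dy":-0.02,"dz":0,"spin":0.12},{"grip":-0.9,"dx":0.01,"dy":-0.03,"dz":0,"spin":0.12},{"grip":-0.9,"dx":0.01,"dy":-0.039,"dz":0,"spin":0.12},{"grip":-0.9,"dx":0.01,"dy":-0.039,"dz":0,"spin":0.12},{"grip":-0.9,"dx":0.01,"dy":-0.039,"dz":0,"spin":0.12},{"grip":-0.9,"dx":0.01,"dy":-0.039,"dz":0,"spin":0.12},{"grip":-0.9,"dx":0.01,"dy":-0.039,"dz":0,"spin":0.12},{"grip":-0.9,"dx":0.01,"dy":-0.039,"dz":0,"spin":0.12},{"grip":-0.9,"dx":0.01,"dy":-0.039,"dz":0,"spin":0.12},{"grip":-0.9,"dx":0.01,"dy":-0.039,"dz":0,"spin":0.12}]'
python3 -m jog '[{"grip":-0.9,"dx":0.01,"dy":-0.037,"dz":0,"spin":0.12},{"grip":-0.9,"dx":0.005,"dy":-0.03,"dz":0,"spin":0.12},{"grip":-0.9,"dx":0,"dy":-0.01,"dz":-0.01,"spin":0.01},{"grip":-0.9,"dx":0,"dy":0,"dz":-0.03,"spin":0},{"grip":-0.9,"dx":0,"dy":0,"dz":-0.03,"spin":0},{"grip":-0.9,"dx":0,"dy":0,"dz":-0.02,"spin":0},{"grip":-0.9,"dx":0,"dy":0,"dz":0,"spin":0},{"grip":-0.9,"dx":0,"dy":0,"dz":0,"spin":0},{"grip":-0.9,"dx":0,"dy":0,"dz":0,"spin":0},{"grip":-0.9,"dx":0,"dy":0,"dz":0,"spin":0}]'; python3 shot.py p1
python3 - <<'E'
from h import *
i=[cv2.imread('pics/p1.png')]
d=save('side','s3');i.append(cv2.imread('pics/s3.png'))
cv2.imwrite('pics/m4.png',cv2.resize(np.hstack(i),(800,300)))
from meas import *
c,o=blobs('p1','bright',(190,330,0,384))
for q in o: print(q.min(0),q.max(0),*rect(c,q,.019))
E
```

```text
time_s: 24.03
position: [0.5108, 0.1996, 0.1972]
tcp_rot: [0.003, 0.723, 0.691, 0.004]
contact_force: [-0.1, -0.7, 0.2]
grip_width: 0.0452
grasp_force: 0.0
time_s: 24.87
position: [0.6063, -0.1589, 0.1912]
tcp_rot: [-0.001, 0.212, 0.977, 0.0]
contact_force: [1.8, 1.1, 0.5]
grip_width: 0.0808
grasp_force: 0.0
time_s: 25.7
position: [0.6229, -0.2343, 0.1041]
tcp_rot: [0.001, 0.092, 0.996, -0.001]
contact_force: [-0.1, 0.1, 0.4]
grip_width: 0.081
grasp_force: 0.0
p1 25.7 [ 0.6229 -0.2343  0.1041]
[240 119] [257 275] [ 623.7 -240.1] [ 10.6 119.8] -9.54
```

View pics/m4.png

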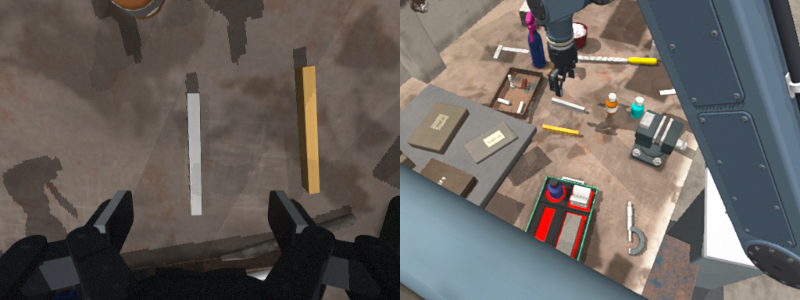

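The bright parallel at (248,197) lies almost straight between the fingers, with brass at (395,165) well aside. In the side view the stone lies in its pocket. Correct and grip.

```bash
python3 -m jog '[{"grip":-0.9,"dx":0.001,"dy":-0.006,"dz":-0.005,"spin":0.018},{"grip":-0.9,"dx":0,"dy":0,"dz":-0.03,"spin":0},{"grip":-0.9,"dx":0,"dy":0,"dz":-0.03,"spin":0},{"grip":-0.9,"dx":0,"dy":0,"dz":-0.015,"spin":0},{"grip":-0.9,"dx":0,"dy":0,"dz":-0.005,"spin":0},{"grip":-0.9,"dx":0,"dy":0,"dz":0,"spin":0},{"grip":1,"dx":0,"dy":0,"dz":0,"spin":0},{"grip":1,"dx":0,"dy":0,"dz":0,"spin":0},{"grip":1,"dx":0,"dy":0,"dz":0,"spin":0},{"grip":1,"dx":0,"dy":0,"dz":0,"spin":0}]' 60
python3 -m jog '[{"grip":1,"dx":0,"dy":0,"dz":0,"spin":0},{"grip":1,"dx":0,"dy":0,"dz":0,"spin":0},{"grip":1,"dx":0,"dy":0,"dz":0,"spin":0},{"grip":1,"dx":0,"dy":0,"dz":0,"spin":0},{"grip":1,"dx":0,"dy":0,"dz":0,"spin":0},{"grip":1,"dx":0,"dy":0,"dz":0,"spin":0},{"grip":1,"dx":0,"dy":0,"dz":0,"spin":0},{"grip":1,"dx":0,"dy":0,"dz":0,"spin":0},{"grip":1,"dx":0,"dy":0,"dz":0,"spin":0},{"grip":1,"dx":0,"dy":0,"dz":0,"spin":0}]'
```

```text
time_s: 26.63
position: [0.6237, -0.2406, 0.019]
tcp_rot: [0.001, 0.083, 0.997, -0.001]
contact_force: [-0.3, 0.7, 0.5]
grip_width: 0.0335
grasp_force: 0.0
time_s: 27.47
position: [0.6233, -0.2404, 0.0184]
tcp_rot: [0.0, 0.083, 0.997, -0.0]
contact_force: [-1.9, 1.4, 6.0]
grip_width: 0.0091
grasp_force: 62.8
```

```bash
python3 -m jog '[{"grip":1,"dx":0,"dy":0,"dz":0.01,"spin":0},{"grip":1,"dx":0,"dy":0,"dz":0.03,"spin":0},{"grip":1,"dx":0,"dy":0,"dz":0.04,"spin":0},{"grip":1,"dx":0,"dy":0,"dz":0.04,"spin":0},{"grip":1,"dx":0,"dy":0.005,"dz":0.03,"spin":0},{"grip":1,"dx":0,"dy":0.013,"dz":0.01,"spin":0},{"grip":1,"dx":-0.0025,"dy":0.02,"dz":0,"spin":-0.05},{"grip":1,"dx":-0.004,"dy":0.03,"dz":0,"spin":-0.119},{"grip":1,"dx":-0.004,"dy":0.03,"dz":0,"spin":-0.12},{"grip":1,"dx":-0.004,"dy":0.03,"dz":0,"spin":-0.12}]'
python3 -m jog '[{"grip":1,"dx":-0.004,"dy":0.038,"dz":0,"spin":-0.12},{"grip":1,"dx":-0.004,"dy":0.04,"dz":0,"spin":-0.12},{"grip":1,"dx":-0.004,"dy":0.04,"dz":0,"spin":-0.12},{"grip":1,"dx":-0.004,"dy":0.04,"dz":0,"spin":-0.12},{"grip":1,"dx":-0.004,"dy":0.04,"dz":0,"spin":-0.12},{"grip":1,"dx":-0.004,"dy":0.04,"dz":0,"spin":-0.12},{"grip":1,"dx":-0.004,"dy":0.04,"dz":0,"spin":-0.12},{"grip":1,"dx":0,"dy":0.02,"dz":0,"spin":-0.12},{"grip":1,"dx":0,"dy":0.01,"dz":0,"spin":-0.08},{"grip":1,"dx":0,"dy":0,"dz":0,"spin":0}]'
python3 -m jog '[{"grip":1,"dx":0,"dy":0,"dz":-0.01,"spin":0},{"grip":1,"dx":0,"dy":0,"dz":-0.03,"spin":0},{"grip":1,"dx":0,"dy":0,"dz":-0.04,"spin":0},{"grip":1,"dx":0,"dy":0,"dz":-0.03,"spin":0},{"grip":1,"dx":0,"dy":0,"dz":-0.01,"spin":0},{"grip":1,"dx":0,"dy":0,"dz":0,"spin":0},{"grip":1,"dx":0,"dy":0,"dz":0,"spin":0},{"grip":1,"dx":0,"dy":0,"dz":0,"spin":0},{"grip":1,"dx":0,"dy":0,"dz":0,"spin":0},{"grip":1,"dx":0,"dy":0,"dz":0,"spin":0}]'; python3 shot.py p2
```

```text
time_s: 28.3
position: [0.6066, -0.1099, 0.176]
tcp_rot: [-0.002, 0.286, 0.958, 0.0]
contact_force: [0.7, -0.4, -2.4]
grip_width: 0.009
grasp_force: 61.9
time_s: 29.13
position: [0.5787, 0.195, 0.176]
tcp_rot: [-0.001, 0.717, 0.697, -0.001]
contact_force: [-0.8, -0.7, -1.8]
grip_width: 0.0088
grasp_force: 61.9
time_s: 29.97
position: [0.5823, 0.1918, 0.0595]
tcp_rot: [0.001, 0.718, 0.696, 0.002]
contact_force: [-0.6, -0.1, -1.6]
grip_width: 0.009
grasp_force: 61.8
p2 29.9667 [0.5823 0.1918 0.0595]
```

View pics/p2.png

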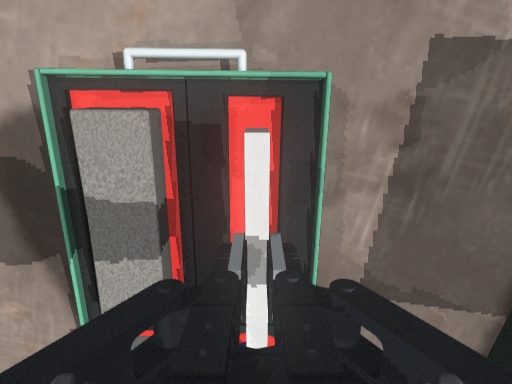

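The parallel hangs over its slot at (257,240), nearly aligned, and the stone is down in its pocket at (125,210).

```bash
python3 -m jog '[{"grip":1,"dx":-0.001,"dy":0.004,"dz":-0.01,"spin":-0.012},{"grip":1,"dx":0,"dy":0,"dz":-0.01,"spin":0},{"grip":1,"dx":0,"dy":0,"dz":-0.006,"spin":0},{"grip":1,"dx":0,"dy":0,"dz":-0.004,"spin":0},{"grip":1,"dx":0,"dy":0,"dz":-0.002,"spin":0},{"grip":1,"dx":0,"dy":0,"dz":-0.002,"spin":0},{"grip":1,"dx":0,"dy":0,"dz":0,"spin":0},{"grip":1,"dx":0,"dy":0,"dz":0,"spin":0},{"grip":1,"dx":0,"dy":0,"dz":0,"spin":0},{"grip":1,"dx":0,"dy":0,"dz":0,"spin":0}]'
```

```text
time_s: 30.85
position: [0.5789, 0.1957, 0.0254]
tcp_rot: [-0.001, 0.722, 0.692, -0.001]
contact_force: [-5.4, -0.9, 14.4]
grip_width: 0.0088
grasp_force: 64.0
```

```bash
python3 -m jog '[{"grip":0.5,"dx":0,"dy":0,"dz":0,"spin":0},{"grip":0.5,"dx":0,"dy":0,"dz":0,"spin":0},{"grip":0.5,"dx":0,"dy":0,"dz":0,"spin":0},{"grip":0.5,"dx":0,"dy":0,"dz":0.005,"spin":0},{"grip":0.5,"dx":0,"dy":0,"dz":0.02,"spin":0},{"grip":0.5,"dx":0,"dy":0,"dz":0.04,"spin":0},{"grip":0.5,"dx":0,"dy":0,"dz":0.04,"spin":0},{"grip":0.5,"dx":0,"dy":0,"dz":0.04,"spin":0},{"grip":0.5,"dx":0,"dy":0,"dz":0.04,"spin":0},{"grip":0.5,"dx":0,"dy":0,"dz":0.04,"spin":0}]'
python3 -m jog '[{"grip":-1,"dx":-0.02,"dy":-0.01,"dz":0.02,"spin":0},{"grip":-1,"dx":-0.02,"dy":-0.02,"dz":0.01,"spin":0},{"grip":-1,"dx":0,"dy":-0.02,"dz":0,"spin":0},{"grip":-1,"dx":0,"dy":-0.01,"dz":0,"spin":0},{"grip":-1,"dx":0,"dy":0,"dz":0,"spin":0},{"grip":-1,"dx":0,"dy":0,"dz":0,"spin":0},{"grip":-1,"dx":0,"dy":0,"dz":0,"spin":0},{"grip":-1,"dx":0,"dy":0,"dz":0,"spin":0},{"grip":-1,"dx":0,"dy":0,"dz":0,"spin":0},{"grip":-1,"dx":0,"dy":0,"dz":0,"spin":0}]'; python3 shot.py f1
python3 - <<'E'
from meas import *
d=save('side','s4');i=[cv2.imread('pics/f1.png')];i.append(cv2.imread('pics/s4.png'))
cv2.imwrite('pics/m5.png',cv2.resize(np.hstack(i),(800,300)))
for k,z in(('bright',.026),('bright',.043),('stone',.029)):
    c,o=blobs('f1',k,mn=300)
    for q in o: print(k,z,q.mean(0).round(),*rect(c,q,z))
E
```

```text
time_s: 31.68
position: [0.5797, 0.1956, 0.2502]
tcp_rot: [-0.0, 0.722, 0.692, -0.0]
contact_force: [1.3, 0.7, -0.3]
grip_width: 0.0214
grasp_force: 0.0
time_s: 32.52
position: [0.54, 0.1363, 0.278]
tcp_rot: [-0.0, 0.722, 0.692, -0.0]
contact_force: [-0.2, 0.1, -0.1]
grip_width: 0.0852
grasp_force: 0.0
f1 32.5167 [0.54   0.1363 0.278 ]
bright 0.026 [  6. 277.] [190.2 -23.6] [ 30.7 144.1] 74.14
bright 0.026 [229. 203.] [499.9  76.5] [45.1 47.6] -2.43
bright 0.026 [123. 185.] [368.2 105.7] [12.8 76.4] -80.09
bright 0.026 [288. 104.] [578.7 194.7] [ 10.4 118.1] 87.52
bright 0.043 [  6. 277.] [205.9 -13.2] [ 29.4 137.7] 74.14
bright 0.043 [229. 203.] [501.9  82.4] [43.1 45.5] -2.43
bright 0.043 [123. 185.] [375.9 110.3] [12.3 73. ] -80.09
bright 0.043 [288. 104.] [577.1 195.4] [  9.9 112.9] 87.52
stone 0.029 [380. 269.] [700.9 -25.8] [16.1 96.1] -55.52
stone 0.029 [132. 273.] [360.9 -15.1] [ 24.6 102.1] 58.12
stone 0.029 [ 90. 140.] [340.5 165.7] [38.  69.6] -83.4
stone 0.029 [227.  82.] [508.9 223.1] [39.1 74.7] 87.79
stone 0.029 [468. 184.] [780.   78.5] [154.9 420.9] -79.17
stone 0.029 [ 28. 149.] [263.5 126.8] [ 85.  398.9] 74.14
```

View pics/m5.png

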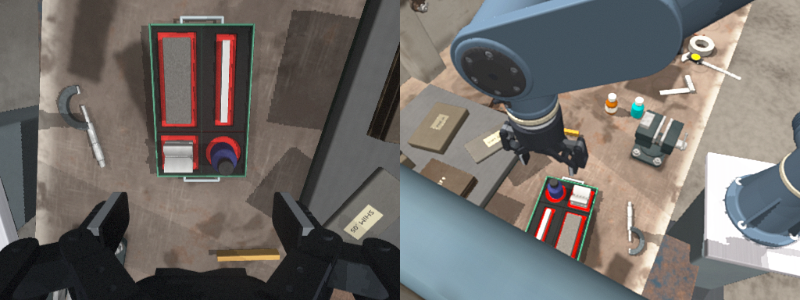

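All four parts are seated in their own pockets with red showing all round, and the measured centres and sizes match the seated heights. Amber and brass are untouched, so I hand the job in.

```bash
python3 -c "from station import env;print(env.job_done())"
```

```text
the job is handed in; nothing more can be done
None
```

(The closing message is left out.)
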